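# Make up a parts kit in the kit tray

### The arm

A 6-joint arm with a two-finger parallel gripper is mounted at the origin on a cart in front of the work surface, level with it; the furniture and walls round the work are solid. World frame = base frame: x ahead of the robot, y to its left, z up, the work surface at z = 0. Lengths are in mm, angles in rad, forces in N, time in s.
With the tool pointing down it reaches from about 350 to 975 mm from the base axis. Payload 7.1 kg.
Tool frame: the origin (TCP) lies on the front face of the gripper's body, between the roots of the fingers; the fingertips stand 80 mm ahead of it and the grasp point (between the pads) lies 61 mm ahead of it (env.tips_ahead is the distance from the TCP to the fingertips, in mm); z points along the fingers, y is the direction in which the jaws open and shut (so a half turn about z gives the same grasp; the last joint's range is limited). The gripper opens to 88 mm and grips with 3 to 60 N. Pads are 20 mm wide; open, the fingers measure 115 mm over their backs; the gripper's body (75 mm by 178 mm) begins 61 mm behind the grasp point.
Start: joints at [1.115, 0.423, 1.63, -0, 1.089, -0.019], TCP at [264.369, 566.317, 302.675] pointing down, gripper open.
Joint ranges: [-3, 3], [-0.9, 2.11], [0.09, 2.58], [-1.31, 4.45], [0.11, 2.69], [-2.54, 2.54]. Speed limits (rad/s): [2.39, 2.39, 3.01, 3.14, 3.14, 3.14].

### API

Orientations are given as a unit quaternion [x, y, z, w].
In Python, from station import env, set_gripper, viewer, workorder gives the robot as it stands. Calls block until the motion is done:
- env.reach(position, orientation): joint-space move of the TCP to a pose.
- env.move_l(position, rot=None, rate=150, f_stop=None): straight line of the TCP; rot=None keeps the orientation; rate is the mean speed in mm/s. With f_stop (N) it stops when the force on the tool has changed by that much, and returns True; else False.
- env.move_joints(angles): joint-space move.
- set_gripper(opening): finger opening in mm; the grip force is fixed at half the most; returns when the fingers have stopped.
- env.hold(seconds).
- env.ik(position, orientation): joint angles nearest the present ones, or None.
- env.read_state(): the state.
- viewer.camera(name): name is "scene" or "side" or "wrist"; returns the picture (420x560x3 uint8, blue, green, red); there is no depth.
- viewer.camera_params(name): a dict with "fx", "fy", "cx", "cy" (pixels), "pose" (4x4, takes a point from camera to world coordinates); the wrist camera has in their place "tool_from_camera" (4x4, takes a point from camera to tool coordinates, whose origin is the TCP and whose axes are the flange's). Camera axes: x right, y up, looking along -z (the intrinsics and any distortion apply to the point x, -y, -z); pixel columns grow to the right and rows downward; lengths in mm; the calibration is good to about 2 mm. The wrist camera is an equidistant fisheye: a pixel r from the principal point sees the ray r / f radians off the axis. A picture is of the moment at which its call begins: read the wrist's pose just before it. camera_params takes no time and is no camera call.
A pose or a line that the arm cannot do raises env.IKError and nothing moves.
- workorder.sign_off(): hands the job in, once; it reports no verdict.
The state is a dict: "time_s": time; "qpos": joint angles; "dq": joint speeds; "tau": joint torques, N m; "tool_pos": TCP position; "orientation": TCP orientation; "force": force on the tool from outside, world axes, zero at the start; "wrist_torque": the same for the moment, N m; "width": finger opening in mm.
Only numpy, scipy, OpenCV 4.12 (cv2) and the standard library are available. Lean on these libraries where they do the work, as an engineer would, in place of code of your own. Each camera call takes 0.05 s, during which the arm holds its last target.

### The job

Make up the kit for the next injector in the grey tray: stand the wide nozzle nut in the round dish, the plain long bush in the square dish and the plain short bush in the oblong dish, each upright on the dish's floor. The slim black nozzle nut and the bush with a flange at its foot are not part of the kit: leave them, and the black cylinder and valve body behind, where they stand.

Things in the scene. Friction and masses are not known exactly. Their poses are not given: they have to be found in the camera images.
- wide_nut_mid (a point): Wide nozzle nut: pale steel, stepped round sleeve with a through bore and a wider lower half, grips at 27 mm across over its whole height, 26 mm tall, 45 g. Stands loose on the bench, upright, somewhere left of the tray (+y side), among the other small turned parts, in any order, gaps of at least 30 mm between them. This point: on its axis, half-way up (13 mm above its foot); z is its axis, up. To be placed in the round dish.
- long_bush_mid (a point): Plain long bush: pale steel straight tube, 22 mm diameter, 34 mm tall, 60 g. Stands loose on the bench, upright, somewhere left of the tray (+y side), among the other small turned parts, in any order, gaps of at least 30 mm between them. This point: on its axis, half-way up (17 mm above its foot); z is its axis, up. To be placed in the square dish.
- short_bush_mid (a point): Plain short bush: pale steel straight tube, 26 mm diameter, 22 mm tall. Stands loose on the bench, upright, somewhere left of the tray (+y side), among the other small turned parts, in any order, gaps of at least 30 mm between them. This point: on its axis, half-way up (11 mm above its foot); z is its axis, up. To be placed in the oblong dish.
- slim_nut_mid (a point): Slim nozzle nut, a look-alike to leave alone: black, stepped sleeve with a bore, 24 mm across, 30 mm tall. Stands loose on the bench, upright, somewhere left of the tray (+y side), among the other small turned parts, in any order, gaps of at least 30 mm between them. This point: on its axis, half-way up (15 mm above its foot).
- flanged_bush_mid (a point): Flanged bush, a look-alike to leave alone: steel tube of 22 mm diameter and 30 mm tall with a wider flange, 36 mm diameter and 5 mm thick, at its foot. Stands loose on the bench, upright, somewhere left of the tray (+y side), among the other small turned parts, in any order, gaps of at least 30 mm between them. This point: on its axis, half-way up (15 mm above its foot).
- round_dish: Round dish, 60 mm outside diameter, 52 mm inside. Black, walls 4 mm thick, 10 mm high; floor 4 mm above its origin (underside centre, 4 mm above the bench). One of three dishes in any order in a row along their y, 80 mm apart, fixed in a grey tray (106 x 262 mm, rim 12 mm high, bar grips at the ends) that is flat on the bench, turned up to 20 degrees, and does not move.
- square_dish: Square dish, 60 x 60 mm outside, 52 x 52 mm inside. Black, walls 4 mm thick, 10 mm high; floor 4 mm above its origin (underside centre, 4 mm above the bench). One of three dishes in any order in a row along their y, 80 mm apart, fixed in a grey tray (106 x 262 mm, rim 12 mm high, bar grips at the ends) that is flat on the bench, turned up to 20 degrees, and does not move.
- oblong_dish: Oblong dish, 84 mm (along its x) by 50 mm (along its y) outside, 76 x 42 mm inside. Black, walls 4 mm thick, 10 mm high; floor 4 mm above its origin (underside centre, 4 mm above the bench). One of three dishes in any order in a row along their y, 80 mm apart, fixed in a grey tray (106 x 262 mm, rim 12 mm high, bar grips at the ends) that is flat on the bench, turned up to 20 degrees, and does not move.
- cylinder_mid (a point): Bystander: plain black cylinder, 44 mm diameter, 91 mm tall, standing loose on the bench beyond the small parts. This point: on its axis, half-way up.
- valve_body_mid (a point): Bystander: black valve body, 40 x 90 x 52 mm (its x, y, z), lying loose on the bench beyond the tray. This point: its middle, 26 mm above the bench.
Not all that is in view belongs to the job. Leave any green, orange or purple look-alike of the part that bears wide_nut_mid alone.

How it is judged:
By the outcome, as a careful person would: the job done as asked, in the order asked, and still so for the second after the job is handed in, with the robot touching nothing.
It also fails if it takes over 83 s, if anything falls off the work surface, if the arm or the gripper's body presses on something with over 40 N, if the wrist force passes 120 N, or if a joint passes its speed limit or range.

## Working session

There is one attempt and no reset: what is moved stays moved. The work goes in short steps, each a Python script; the robot and the scene stay as the last script left them, time stands still between calls to the robot, and variables do not carry over. Pictures are saved under pics/ and viewed, and the job is handed in when it is done.

```bash
ls; mkdir -p pics; python3 - <<'E'
from station import env, viewer
import cv2
print(env.read_state())
for n in ["scene","side","wrist"]:
    im=viewer.camera(n); cv2.imwrite(f"pics/a_{n}.png",im)
    print(n,viewer.camera_params(n))
E
```

```text
pics
{'time_s': 0.0, 'qpos': array([ 1.11501971e+00,  4.23819866e-01,  1.63066040e+00,  5.23095379e-06,
        1.08859682e+00, -1.89745245e-02]), 'dq': array([-0.00010469, -0.00060214,  0.00106633, -0.00030947,  0.00151591,
       -0.00102276]), 'tau': array([-1.81502659e-03, -5.44610882e+01, -2.73663443e+01,  6.43009879e-02,
        2.27486895e-02, -1.24649364e-04]), 'tool_pos': array([264.17884528, 565.95899935, 301.92633161]), 'orientation': array([ 2.16670055e-01,  9.76244609e-01, -7.20859787e-04, -1.76785751e-04]), 'force': array([ 0.52161414, -0.46073579, -0.22168329]), 'wrist_torque': array([0.05761014, 0.02540574, 0.03596762]), 'width': 87.85341040747052}
scene {'fx': 459.6690836047963, 'fy': 459.6690836047963, 'cx': 279.5564453216533, 'cy': 208.92016769279596, 'pose': array([[ 4.54571744e-01,  4.07781445e-01, -7.91883087e-01,
        -2.17724734e+02],
       [-8.90621600e-01,  1.95555367e-01, -4.10549953e-01,
        -4.54843725e+02],
       [-1.25576654e-02,  8.91892590e-01,  4.52072907e-01,
         5.38207100e+02],
       [ 0.00000000e+00,  0.00000000e+00,  0.00000000e+0
[... 261 characters left out ...]
39358723e-01,  7.65706466e-01,
         6.40136835e+02],
       [-6.88281698e-03,  7.67266504e-01,  6.41291461e-01,
         6.17773808e+02],
       [ 0.00000000e+00,  0.00000000e+00,  0.00000000e+00,
         1.00000000e+00]])}
wrist {'fx': 325.19226210127806, 'fy': 325.19226210127806, 'cx': 276.5172443159555, 'cy': 213.60724698738142, 'tool_from_camera': array([[ 3.81171946e-04,  9.68394296e-01,  2.49424020e-01,
         6.73354288e+01],
       [ 9.99999374e-01, -6.31551227e-04,  9.23803968e-04,
         1.08292319e+00],
       [ 1.05213054e-03,  2.49423511e-01, -9.68393931e-01,
        -8.30686302e+01],
       [ 0.00000000e+00,  0.00000000e+00,  0.00000000e+00,
         1.00000000e+00]])}
```

View pics/a_scene.png

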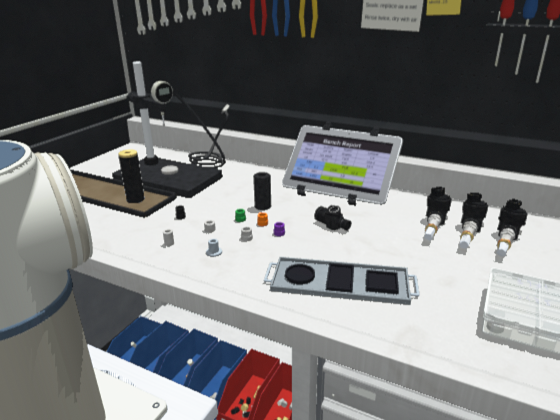

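View pics/a_side.png

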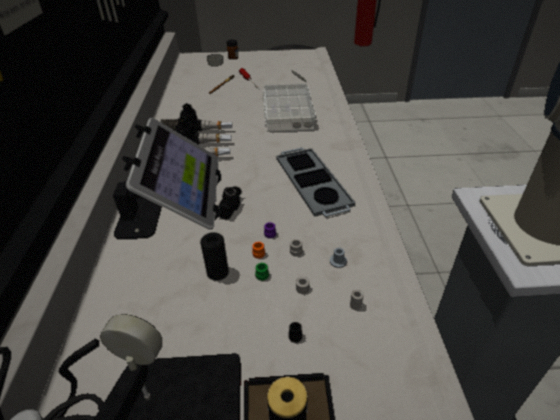

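View pics/a_wrist.png

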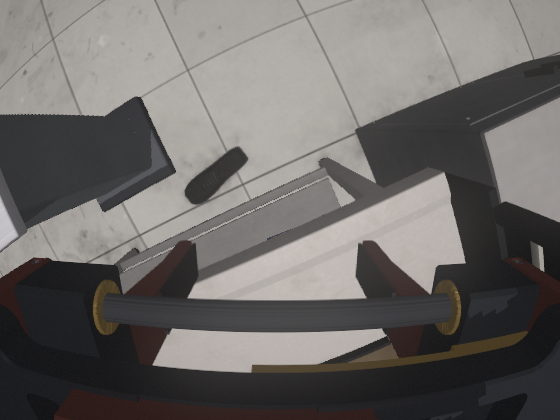

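The scene view shows pale parts at about (168,237), (209,226) and (246,233), the flanged bush at (213,247) and the black nut at (180,212). The tray is around (343,280). In the side view the same parts are at (357,299), (303,285), (297,247), (338,256) and (295,332). The wrist camera does not see the parts. I'll enlarge these areas.

```bash
cat > h.py <<'E'
import numpy as np, cv2
from station import env, set_gripper, viewer, workorder
def ray(n,u,v):
    p=viewer.camera_params(n); 
    d=np.array([(u-p['cx'])/p['fx'],-(v-p['cy'])/p['fy'],-1.]); T=p['pose']
    return T[:3,3],T[:3,:3]@d
def onz(n,u,v,z):
    o,d=ray(n,u,v); return (o+d*(z-o[2])/d[2])
E
python3 - <<'E'
from h import *
for n,(x0,y0,x1,y1) in dict(scene=(150,190,300,270),side=(240,210,380,350)).items():
    im=cv2.imread(f"pics/a_{n}.png")[y0:y1,x0:x1]
    k=5 if n=='scene' else 4
    cv2.imwrite(f"pics/b_{n}.png",cv2.resize(im,None,fx=k,fy=k,interpolation=cv2.INTER_CUBIC))
for u,v in [(168,237),(209,226),(246,233),(213,247),(180,212)]: print(onz('scene',u,v,13).round(0))
for u,v in [(357,299),(303,285),(297,247),(338,256),(295,332)]: print(onz('side',u,v,13).round(0))
for n,pts in dict(scene=[(300,273),(340,278),(382,282),(270,273),(413,285)],side=[(325,195),(314,178),(300,160)]).items():
    for u,v in pts: print(n,onz(n,u,v,10).round(0))
E
```

```text
[467. 186.  13.]
[551. 132.  13.]
[560.  36.  13.]
[476.  70.  13.]
[579. 240.  13.]
[459. 175.  13.]
[553. 135.  13.]
[557.  34.  13.]
[476.  66.  13.]
[576. 236.  13.]
scene [ 474. -140.   10.]
scene [ 493. -218.   10.]
scene [ 516. -295.   10.]
scene [447. -86.  10.]
scene [ 532. -350.   10.]
side [ 475. -140.   10.]
side [ 493. -212.   10.]
side [ 521. -298.   10.]
```

```bash
python3 - <<'E'
import cv2
for n,(x0,y0,x1,y1),k in [('scene',(255,245,430,310),4),('side',(265,140,365,225),5)]:
    im=cv2.imread(f"pics/a_{n}.png")[y0:y1,x0:x1]
    cv2.imwrite(f"pics/c_{n}.png",cv2.resize(im,None,fx=k,fy=k,interpolation=cv2.INTER_CUBIC))
E
```

```text
(no output)
```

View pics/b_scene.png

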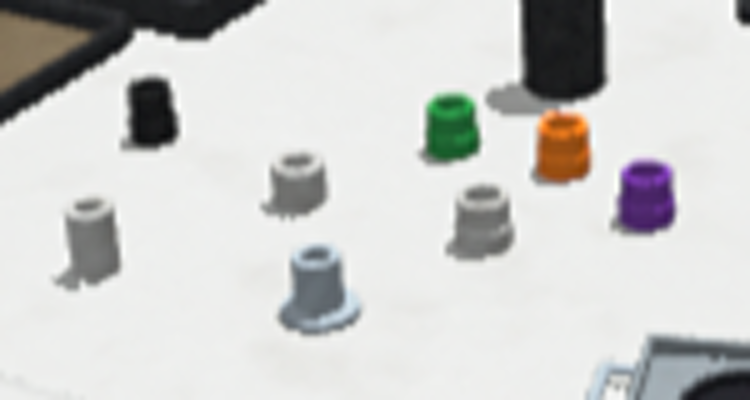

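View pics/b_side.png

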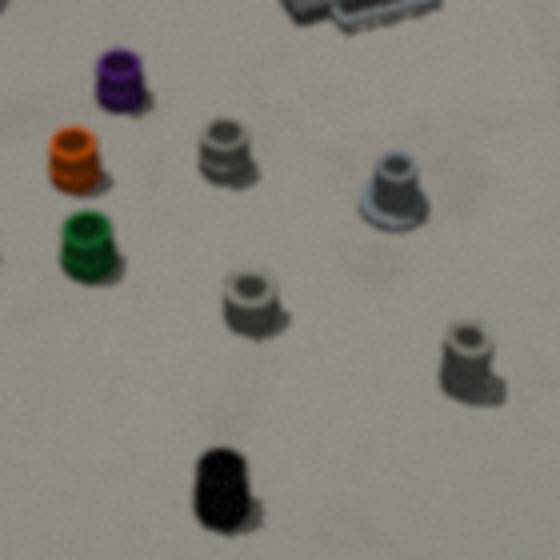

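View pics/c_scene.png

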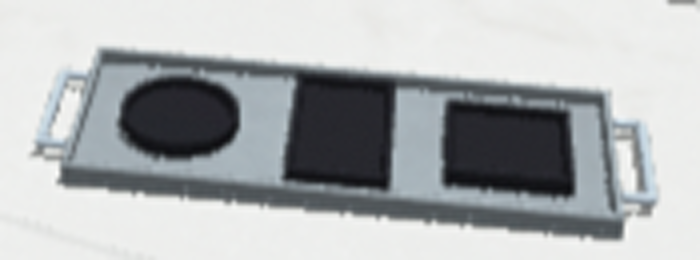

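View pics/c_side.png

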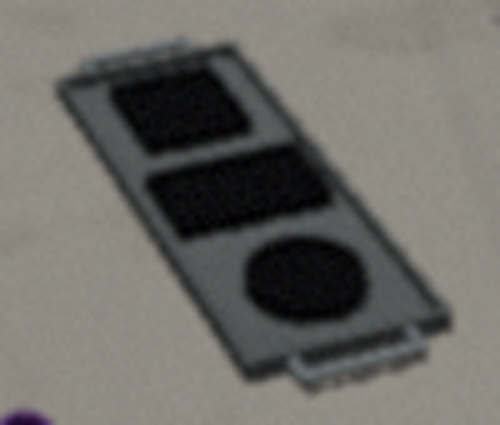

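Dish order along the tray is round (near), oblong (middle), square (far). The long bush is at about (463,181), the short bush at (552,133) and the wide nut at (558,35). The coloured nuts are decoys. I'll move to a hover and measure with the wrist camera.

```bash
cat >> h.py <<'E'
from scipy.spatial.transform import Rotation as R
def quat(a):  # tool down, tool x direction at world angle a (deg)
    a=np.radians(a)/2; return np.array([np.cos(a),np.sin(a),0,0])
def wrist(name):
    s=env.read_state(); im=viewer.camera("wrist"); cv2.imwrite(name,im)
    np.savez(name+".npz",p=s['tool_pos'],q=s['orientation']); return im
def wz(name,u,v,z):
    d=np.load(name+".npz"); P=viewer.camera_params("wrist"); T=P['tool_from_camera']
    x,y=(u-P['cx'])/P['fx'],(v-P['cy'])/P['fy']; r=np.hypot(x,y)
    k=np.sin(r)/r if r>1e-9 else 1
    c=np.array([x*k,-y*k,-np.cos(r)])
    Q=R.from_quat(d['q']).as_matrix()
    dd=Q@T[:3,:3]@c; o=d['p']+Q@T[:3,3]
    return o+dd*(z-o[2])/dd[2]
E
python3 - <<'E'
from h import *
for n,u,v,z in [('scene',240,215,13),('scene',263,219,13),('scene',279,229,13),('side',262,271,13),('side',259,250,13),('side',270,230,13),('scene',263,191,45),('side',215,257,45)]: print(n,u,v,onz(n,u,v,z).round(0))
print(env.ik([430,110,300],quat(0)))
env.reach([440,110,320],quat(0)); print(env.read_state()['time_s'],env.read_state()['qpos'])
wrist("pics/w1.png")
E
```

```text
scene 240 215 [630.  95.  13.]
scene 263 219 [637.  34.  13.]
scene 279 229 [610. -24.  13.]
side 262 271 [630.  94.  13.]
side 259 250 [635.  37.  13.]
side 270 230 [610. -22.  13.]
scene 263 191 [719.  78.  45.]
side 215 257 [717.  81.  45.]
[ 2.23628825e-01  1.57486954e-01  2.01648078e+00 -4.44089210e-16
  9.67624921e-01  1.79442515e+00]
1.9333 [2.19501985e-01 1.44378380e-01 1.97747752e+00 1.39811524e-04
 1.01945394e+00 1.78892336e+00]
```

View pics/w1.png

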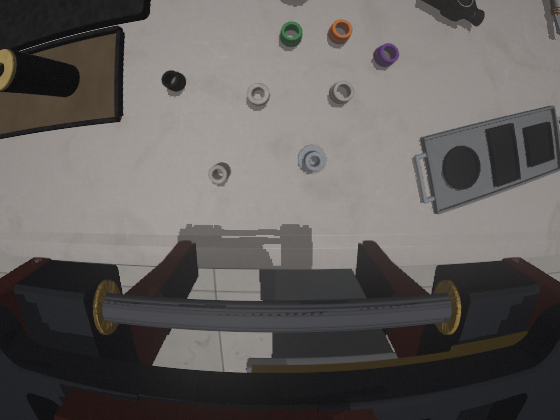

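The wrist view shows the wide nut at (342,92), short bush at (258,94), long bush at (218,173), flanged bush at (312,158) and black nut at (174,80). The round dish is at (461,167), the oblong at (503,154) and the square at (539,143).

```bash
python3 - <<'E'
from h import *
im=cv2.imread("pics/w1.png")
def crop(u,v): return cv2.resize(im[v-22:v+22,u-22:u+22],(264,264),interpolation=cv2.INTER_CUBIC)
cv2.imwrite("pics/w1p.png",np.hstack([crop(342,92),crop(258,94),crop(218,173)]))
cv2.imwrite("pics/w1t.png",cv2.resize(im[95:220,405:560],None,fx=4.5,fy=4.5,interpolation=cv2.INTER_CUBIC))
for n,u,v,z in [('nut',342,92,13),('short',258,94,11),('long',218,173,17),('round',461,167,12),('obl',503,154,12),('sq',539,143,12)]:
    print(n,wz("pics/w1.png",u,v,z).round(1))
E
```

```text
nut [558.7  32.7  13. ]
short [554.5 133.   11. ]
long [459.8 181.5  17. ]
round [ 473.4 -138.3   12. ]
obl [ 496.7 -213.4   12. ]
sq [ 520.3 -291.2   12. ]
```

View pics/w1p.png

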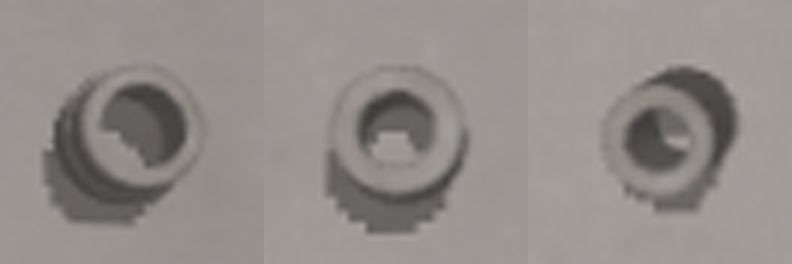

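View pics/w1t.png

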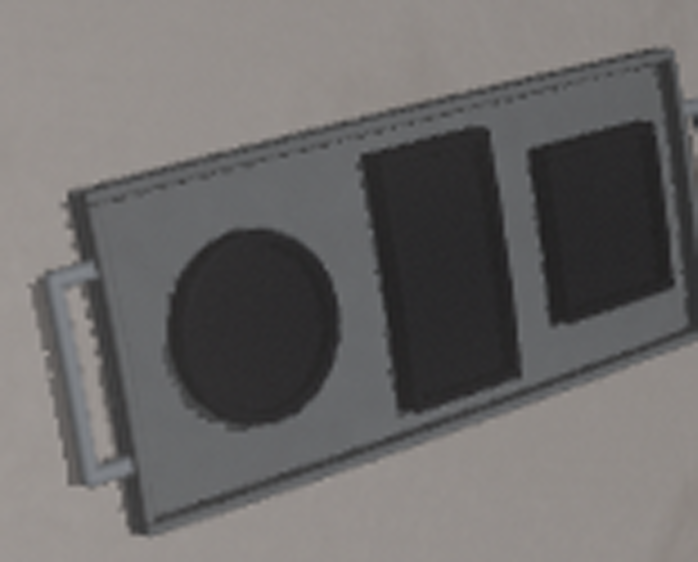

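```bash
python3 - <<'E'
from h import *
for n,u,v,z in [('nut',343.2,90.8,26),('short',258,93.5,22),('long',217.5,174,34)]: print(n,wz("pics/w1.png",u,v,z).round(1))
def dish(im,f,roi,thr):
    g=im.max(axis=2); m=(g<thr).astype(np.uint8); k=np.zeros_like(m); x0,y0,x1,y1=roi; k[y0:y1,x0:x1]=m[y0:y1,x0:x1]
    cs,_=cv2.findContours(k,cv2.RETR_EXTERNAL,cv2.CHAIN_APPROX_NONE)
    for c in cs:
        if cv2.contourArea(c)<200: continue
        W=np.array([f(*p[0])[:2] for p in c],np.float32)
        r=cv2.minAreaRect(W); print([np.round(a,1) for a in r], cv2.contourArea(c), cv2.boundingRect(c))
dish(cv2.imread("pics/w1.png"),lambda u,v:wz("pics/w1.png",u,v,14),(430,110,556,210),58)
dish(cv2.imread("pics/a_scene.png"),lambda u,v:onz("scene",u,v,14),(276,255,410,300),58)
dish(cv2.imread("pics/a_side.png"),lambda u,v:onz("side",u,v,14),(280,145,352,212),45)
E
```

```text
nut [558.5  33.9  26. ]
short [553.8 132.4  22. ]
long [460.8 179.   34. ]
[array([ 472.9, -137.4]), array([58.7, 62. ]), np.float64(6.2)] 1235.5 (442, 146, 38, 44)
[array([ 496.1, -213.5]), array([84.9, 56.4]), np.float64(17.2)] 1551.5 (485, 123, 36, 64)
[array([ 519.4, -289.4]), array([60.5, 68.5]), np.float64(16.4)] 1032.5 (523, 122, 32, 45)
[array([ 512. , -294.1]), array([67.4, 58.2]), np.float64(16.5)] 586.5 (366, 271, 32, 23)
[array([ 465.5, -142.1]), array([61.4, 55.7]), np.float64(26.0)] 418.0 (285, 265, 29, 19)
[array([ 491.1, -217.8]), array([89.8, 47.1]), np.float64(16.7)] 602.5 (326, 263, 28, 29)
[array([ 473.9, -133.3]), array([66.1, 57.2]), np.float64(85.4)] 319.5 (314, 187, 25, 18)
[array([ 495.9, -210.3]), array([90.6, 61.1]), np.float64(18.1)] 426.0 (294, 167, 38, 21)
[array([ 522.4, -289.9]), array([61.5, 82.1]), np.float64(16.3)] 338.5 (285, 151, 30, 20)
```

```bash
cat >> h.py <<'E'
TIPS=env.tips_ahead
def pick(x,y,w,a=0,H=190,up=9):
    set_gripper(w+20)
    env.reach([x,y,H],quat(a)); env.move_l([x,y,TIPS+up+1],rate=160)
    env.move_l([x,y,TIPS+up],rate=40)
    set_gripper(w-8); s=env.read_state(); zg=s['tool_pos'][2]
    print('grip',s['width'].round(1),zg.round(1),s['tool_pos'].round(1))
    env.move_l([x,y,H],rate=180); s=env.read_state(); print('up',s['width'].round(1),s['time_s'],s['force'].round(1))
    return zg
def place(x,y,zg,w,a,H=190):
    env.reach([x,y,H],quat(a))
    env.move_l([x,y,zg+8+5],rate=150)
    hit=env.move_l([x,y,zg+8-2],rate=15,f_stop=5)
    s=env.read_state(); print('hit',hit,(s['tool_pos'][2]-zg).round(1),s['force'].round(1),s['tool_pos'].round(1))
    set_gripper(w+12); 
    env.move_l([x,y,H],rate=150); print('t',env.read_state()['time_s'],env.read_state()['width'])
E
python3 - <<'E'
from h import *
print(TIPS)
zg=pick(558.5,34,27)
env.reach([440,-215,250],quat(16.5)); wrist("pics/w2.png")
print(zg,env.read_state()['width'],env.read_state()['time_s'])
E
```

```text
80.0Traceback (most recent call last):
  File "<stdin>", line 3, in <module>
  File "h.py", line 29, in pick
    print('grip',s['width'].round(1),zg.round(1),s['tool_pos'].round(1))
                 ^^^^^^^^^^^^^^^^
AttributeError: 'float' object has no attribute 'round'
```

The script stopped on my print bug with the fingers closed on the nut. I'll carry on from there.

```bash
sed -i "s/s\['width'\].round(1)/round(float(s['width']),1)/g" h.py
python3 - <<'E'
from h import *
s=env.read_state(); zg=s['tool_pos'][2]; print(s['width'],s['tool_pos'],s['time_s'])
env.move_l([558.5,34,190],rate=180); print(env.read_state()['width'])
env.reach([440,-215,250],quat(16.5)); wrist("pics/w2.png")
print(zg,env.read_state()['width'],env.read_state()['time_s'])
E
```

```text
26.85925366486326 [558.56300108  33.95387843  89.10881317] 5.0583
26.542761240310366
89.10881317439164 26.101514566318528 6.9083
```

View pics/w2.png

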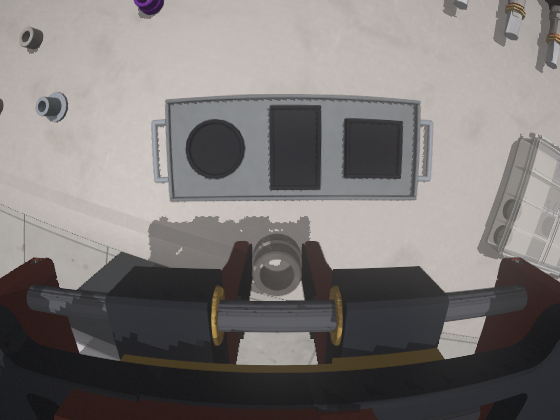

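The nut is held between the fingers at (277,262). The dishes are at about (215,149), (295,148) and (373,149). I'll measure them precisely and check the nut in the grip, because the width has crept down.

```bash
python3 - <<'E'
from h import *
im=cv2.imread("pics/w2.png")
g=im.max(axis=2); m=np.zeros(g.shape,np.uint8); m[100:195,175:412]=(g[100:195,175:412]<58)
cs,_=cv2.findContours(m,cv2.RETR_EXTERNAL,cv2.CHAIN_APPROX_NONE)
for c in cs:
    if cv2.contourArea(c)<200: continue
    W=np.array([wz("pics/w2.png",*p[0],14)[:2] for p in c],np.float32)
    print([np.round(a,1) for a in cv2.minAreaRect(W)],cv2.boundingRect(c))
im2=viewer.camera("wrist")
a=im[215:315,205:350]; b=im2[215:315,205:350]
cv2.imwrite("pics/w2n.png",cv2.resize(np.hstack([a,b]),None,fx=2.7,fy=2.7,interpolation=cv2.INTER_CUBIC))
for n in("scene","side"): cv2.imwrite(f"pics/d_{n}.png",viewer.camera(n))
print(env.read_state()['width'],env.read_state()['time_s'])
E
```

```text
[array([ 473.1, -140.5]), array([57.4, 58. ]), np.float64(27.1)] (186, 120, 59, 58)
[array([ 519.6, -291.8]), array([58. , 60.9]), np.float64(18.1)] (344, 119, 58, 59)
[array([ 496.4, -216.4]), array([77.3, 49. ]), np.float64(17.2)] (270, 108, 51, 79)
26.074132872034472 7.0583
```

View pics/w2n.png

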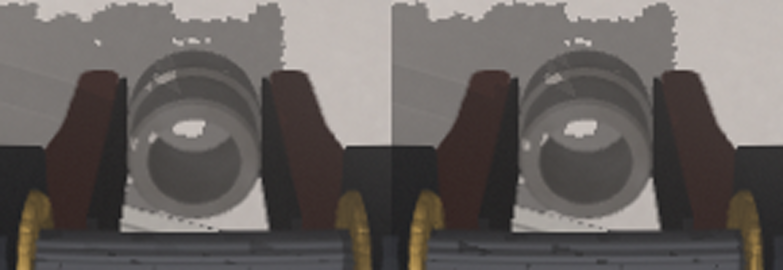

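View pics/d_side.png

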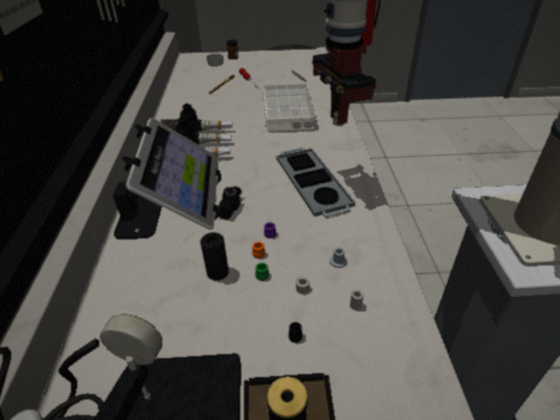

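The grip is stable and upright, with the width settled at about 26.1 mm. Dish centres from two views agree within about 2 mm. Next I'll place the nut and pick the long bush.

```bash
python3 - <<'E'
from h import *
place(473,-139.5,89.1,27,17)
wrist("pics/w3.png")
print(env.read_state()['time_s'])
E
```

```text
hit True 8.0 [-1.1 -0.2  7. ] [ 473.4 -139.6   97.1]
t 9.9083 39.222722242753775
9.9583
```

View pics/w3.png

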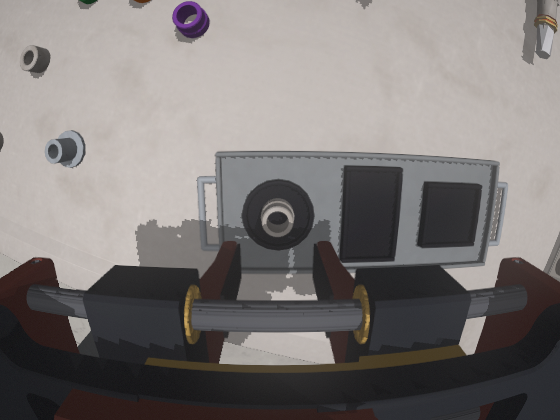

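The nut stands upright in the middle of the round dish at (277,217). Contact came at exactly +8.0 mm. Long bush next.

```bash
python3 - <<'E'
from h import *
zg=pick(460.8,179.5,22)
if env.read_state()['width']>19:
    place(519.3,-292,zg,22,17)
wrist("pics/w4.png")
E
```

```text
grip 21.4 89.2 [460.9 179.5  89.2]
up 20.9 13.6583 [-0.3  0.2 -0.4]
hit True 8.0 [0.2 0.5 5.4] [ 519.7 -292.3   97.2]
t 17.75 33.69314501606001
```

View pics/w4.png

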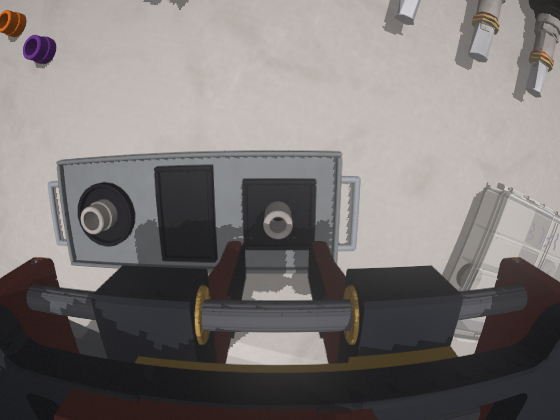

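The long bush stands in the square dish at (279,222). Short bush next, with the jaws along the oblong dish's long axis.

```bash
python3 - <<'E'
from h import *
zg=pick(553.8,132.6,26)
if env.read_state()['width']>23:
    place(496,-215.7,zg,26,107)
    env.reach([420,-215,250],quat(17))
wrist("pics/w5.png")
print(env.read_state()['time_s'])
E
```

```text
grip 24.8 89.2 [553.9 132.6  89.2]
up 25.0 21.9917 [ 0.1  0.7 -0.8]
hit True 8.0 [-0.2  0.3  5.3] [ 496.4 -215.9   97.2]
t 26.5083 37.60426952284505
27.9083
```

View pics/w5.png

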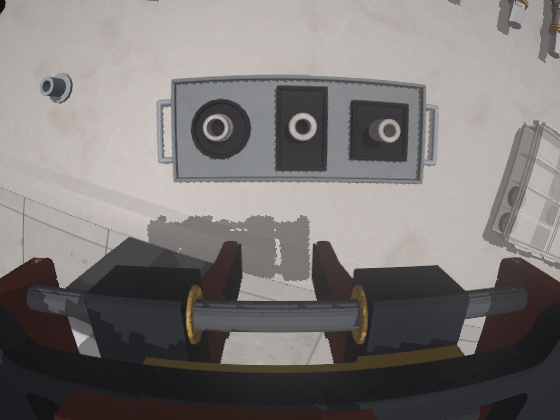

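All three parts stand in their dishes, at (217,128), (302,126) and (388,130). I'll check the rest of the scene before signing off.

```bash
python3 - <<'E'
from h import *
a=viewer.camera("scene");b=viewer.camera("side")
f=lambda im,x0,y0,x1,y1,k:cv2.resize(im[y0:y1,x0:x1],None,fx=k,fy=k,interpolation=cv2.INTER_CUBIC)
cv2.imwrite("pics/e_scene.png",f(a,140,160,440,315,2.6)); cv2.imwrite("pics/e_side.png",f(b,190,140,380,350,2.6))
d=cv2.absdiff(b,cv2.imread("pics/a_side.png")).max(2)[:,:320]; 
for n,(u,v) in dict(slim=(295,332),cyl=(215,257),valve=(230,202),green=(262,271),orange=(259,250),purple=(270,230)).items(): print(n,d[v-10:v+10,u-10:u+10].mean().round(1))
print(env.read_state()['force'])
E
```

```text
slim 4.2
cyl 4.8
valve 4.4
green 3.7
orange 3.7
purple 3.7
[-0.03182185  0.48940498 -0.08336655]
```

View pics/e_scene.png

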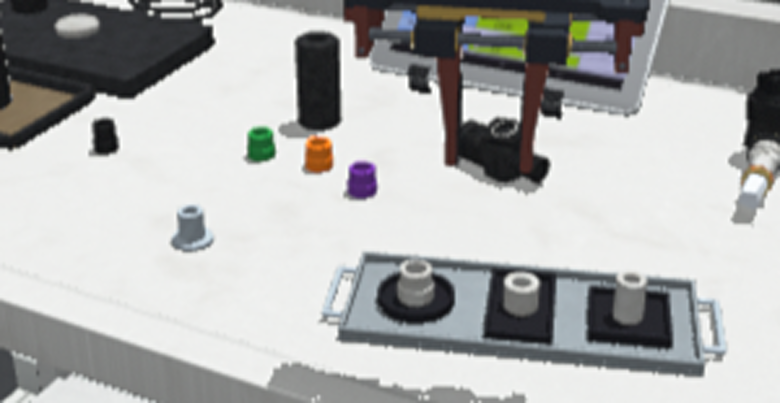

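View pics/e_side.png

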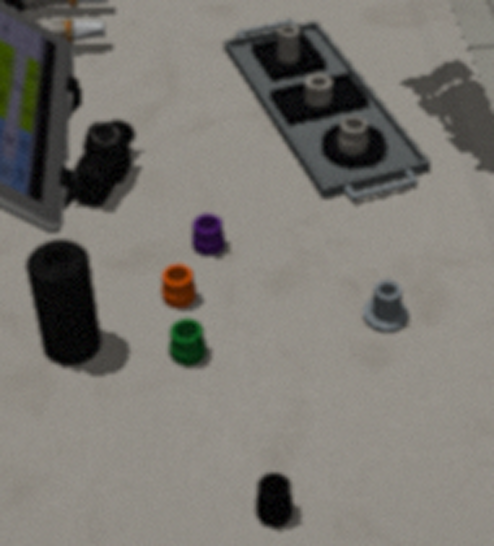

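Both views show the three parts upright in the right dishes: nut in round, short bush in oblong, long bush in square. Everything else stands where it was, and the gripper is clear. Signing off.

```bash
python3 - <<'E'
from h import *
print(workorder.sign_off(), env.read_state()['time_s'])
E
```

```text
the job is handed in; nothing more can be done
the job is handed in; nothing more can be done
```

The kit is made up and handed in at about 28 s on the robot's clock, with no re-grasps. The wide nut went into the round dish first, then the long bush into the square dish and the short bush into the oblong dish.

**Placing:** each part touched down 8.0 mm above bench level, which is the dish floor height, at 5–7 N. The last wrist, scene and side pictures show all three upright near the middle of their dishes.

**Left alone:** the slim nut, flanged bush, cylinder, valve body and the green, orange and purple nuts look unmoved. For all but the flanged bush I also compared before and after pictures, and they differ only by image noise. I checked the flanged bush by eye only.

**What disagreed:**
- The scene camera put the dishes up to about 8 mm off the wrist camera, so I used the wrist measurements, which agreed with each other to about 3 mm.
- The finger width crept down about 1 mm while holding the nut, then settled; the pictures showed no slip.
- The first pick script stopped on a print error with the nut gripped on the bench. I resumed from there with no effect on the parts.

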